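# Check the hook balance with its weights

## Task

Check the spring hook balance: swing its arm fully out over the bench, then hang the steel check weights on the hook by their stirrups one at a time, from the lightest (thinnest disc) to the heaviest, lowering each gently onto the hook and letting it hang free and untouched until it has settled and stayed still for a full second before you lift it off and stand it upright in the grey tray. When all the weights that are there have been hung and stand in the tray, fold the arm fully back to its stop; leave the timer, tape and marker alone.

Things in the scene. Friction and masses are not known exactly. Their poses are not given: they have to be found in the camera images.
- scale: spring hook balance, fixed: 110 x 110 x 12 mm base plate, upright 26 mm post (top at 178 mm). Origin under the plate on the post's axis, the vertical pivot of the swing arm. The arm (20 mm wide, top at 174 mm) carries a white spring housing 124 to 150 mm from the pivot (top at 200 mm), the hook on its outer face.
- boom (a joint): swing arm angle, rad, anticlockwise from above: 0 = folded back against its stop (arm along +x of scale, away from the robot), 1.57 = fully out against its other stop (arm along +y of scale, to the robot's left). Stays where it is left; friction takes about 5 N at the knob.
- boom_knob (a point): middle of the upright round black knob on the arm, 85 mm from the pivot: 14 mm diameter, stands 36 mm above the arm's top, its top end 14 mm above this point and its foot 22 mm below it; grip it from above to swing the arm.
- hook (a joint): how far the sprung hook is pulled down, m: 0 = unloaded, at most 0.06; it moves straight down, spring 150 N/m with 0.3 N preload (the lightest weight pulls it about 11 mm, the heaviest about 41 mm), damped, settles in about 1 s
- hook_seat (a point): middle of the hook's seat, moves with the hook; 200 mm from the pivot, 175 mm above the bench unloaded; its x = outward along the arm. The hook: two level parallel 8 mm round prongs, 30 mm over both, upper sides at this height, running from 41 mm inward of this point to 20 mm outward, where both ends turn up; their tips are 12 mm above the seat, 30 mm out.
- tray: shallow open grey tray, fixed, 110 mm (x) x 340 mm (y) x 20 mm, walls and floor 5 mm; origin at the centre of its underside, its long side along its y
- weight_1: check weight 1, counted from the lightest (some may be absent): steel disc 56 mm across, 12 mm thick, about 200 g; on it a stirrup 56 mm wide (x), 10 mm deep (y), its window 44 x 44 mm open along y, underside of the cross-bar 56 mm up; on the bar a black grip block 16 (x) x 20 (y) mm, 64 to 92 mm up. Origin: centre of the disc's underside, z up.
- weight_2: check weight 2, counted from the lightest (some may be absent): steel disc 56 mm across, 22 mm thick, about 350 g; on it a stirrup 56 mm wide (x), 10 mm deep (y), its window 44 x 44 mm open along y, underside of the cross-bar 66 mm up; on the bar a black grip block 16 (x) x 20 (y) mm, 74 to 102 mm up. Origin: centre of the disc's underside, z up.
- weight_3: check weight 3, counted from the lightest (some may be absent): steel disc 56 mm across, 32 mm thick, about 500 g; on it a stirrup 56 mm wide (x), 10 mm deep (y), its window 44 x 44 mm open along y, underside of the cross-bar 76 mm up; on the bar a black grip block 16 (x) x 20 (y) mm, 84 to 112 mm up. Origin: centre of the disc's underside, z up.
- weight_4: check weight 4, counted from the lightest (some may be absent): steel disc 56 mm across, 42 mm thick, about 650 g; on it a stirrup 56 mm wide (x), 10 mm deep (y), its window 44 x 44 mm open along y, underside of the cross-bar 86 mm up; on the bar a black grip block 16 (x) x 20 (y) mm, 94 to 122 mm up. Origin: centre of the disc's underside, z up.
- timer: bystander: white bench timer lying flat, 62 x 62 x 18 mm
- tape: bystander: roll of label tape lying flat, 52 mm diameter, 19 mm high
- marker: bystander: felt marker lying on the bench, 136 mm long (along y), 11 mm wide
Things that resemble listed ones, but are neither listed nor needed, are in the scene too. Leave any orange look-alike of the weight_2 alone. Leave any turquoise look-alike of the weight_4 alone.

How it is judged (in metres and radians):
On the way, in this order (a step that is already met when the one before it is completed fails the run):
1. the arm is swung out over the bench (over 1.45 rad) (value of joint boom above 1.45 rad), for 0.2 s.
2. the lightest weight (thinnest disc) hangs alone on the hook, upright, untouched and settled for 0.9 s, with the arm fully out, at the height its own weight gives (5 mm) (y of weight_1 in the frame of scale above 0.16 m and x of weight_1 in the frame of scale between -0.03 and 0.045 m and contact force between weight_1 and scale above 0.8 N and horizontal distance between weight_1 and hook_seat below 0.025 m and height (world z) of weight_1 between 0.1029 and 0.1129 m and angle between weight_1's own z axis and vertical below 0.15 rad and linear speed of weight_1 below 0.01 m/s and contact force between each of the fingers, the arm and weight_1 below 0.05 N), for 0.9 s.
3. the second weight (22 mm disc) hangs alone on the hook, upright, untouched and settled for 0.9 s, with the arm fully out, at the height its own weight gives (5 mm) (y of weight_2 in the frame of scale above 0.16 m and x of weight_2 in the frame of scale between -0.03 and 0.045 m and contact force between weight_2 and scale above 0.8 N and horizontal distance between weight_2 and hook_seat below 0.025 m and height (world z) of weight_2 between 0.0831 and 0.0931 m and angle between weight_2's own z axis and vertical below 0.15 rad and linear speed of weight_2 below 0.01 m/s and contact force between each of the fingers, the arm and weight_2 below 0.05 N), for 0.9 s.
4. the third weight (32 mm disc) hangs alone on the hook, upright, untouched and settled for 0.9 s, with the arm fully out, at the height its own weight gives (5 mm) (y of weight_3 in the frame of scale above 0.16 m and x of weight_3 in the frame of scale between -0.03 and 0.045 m and contact force between weight_3 and scale above 0.8 N and horizontal distance between weight_3 and hook_seat below 0.025 m and height (world z) of weight_3 between 0.0633 and 0.0733 m and angle between weight_3's own z axis and vertical below 0.15 rad and linear speed of weight_3 below 0.01 m/s and contact force between each of the fingers, the arm and weight_3 below 0.05 N), for 0.9 s.
5. the heaviest weight (thickest disc) hangs alone on the hook, upright, untouched and settled for 0.9 s, with the arm fully out, at the height its own weight gives (5 mm) (y of weight_4 in the frame of scale above 0.16 m and x of weight_4 in the frame of scale between -0.03 and 0.045 m and contact force between weight_4 and scale above 0.8 N and horizontal distance between weight_4 and hook_seat below 0.025 m and height (world z) of weight_4 between 0.0435 and 0.0535 m and angle between weight_4's own z axis and vertical below 0.15 rad and linear speed of weight_4 below 0.01 m/s and contact force between each of the fingers, the arm and weight_4 below 0.05 N), for 0.9 s.
At the end, for the whole second after the job is handed in: the arm is folded back (under 0.10 rad) and every weight present stands upright (within 0.1 rad) and still on the floor of the tray (value of joint boom below 0.1 rad and x of weight_1 in the frame of tray between -0.04 and 0.04 m and y of weight_1 in the frame of tray between -0.15 and 0.15 m and height (world z) of each of weight_1, weight_2, weight_3, weight_4 below 0.01 m and angle between each of weight_1, weight_2, weight_3, weight_4's own z axis and vertical below 0.1 rad and linear speed of each of weight_1, weight_2, weight_3, weight_4 below 0.02 m/s and x of weight_2 in the frame of tray between -0.04 and 0.04 m and y of weight_2 in the frame of tray between -0.15 and 0.15 m and x of weight_3 in the frame of tray between -0.04 and 0.04 m and y of weight_3 in the frame of tray between -0.15 and 0.15 m and x of weight_4 in the frame of tray between -0.04 and 0.04 m and y of weight_4 in the frame of tray between -0.15 and 0.15 m); the robot touches nothing.
It fails at once if the timer is moved by more than 4 cm (distance of timer from where it was at the start of the episode above 0.04 m).
It fails at once if the tape is moved by more than 4 cm (distance of tape from where it was at the start of the episode above 0.04 m).
It fails at once if the marker is moved by more than 4 cm (distance of marker from where it was at the start of the episode above 0.04 m).
It fails at once if the hook is jerked down faster than 0.4 m/s (a weight was dropped on it) (velocity of joint hook above 0.4 m/s).
Of weight_1, weight_2, weight_3, weight_4 only 2 to 3 are there at a start; the rules pass over those that are not, and their reading is None.
At some moment in a run one of weight_1, weight_2, weight_3, weight_4 may be knocked a few centimetres aside while the robot is not near it.
It also fails if it takes over 210 s, if anything falls off the work surface, if the arm or the gripper's body presses on something with over 40 N, if the wrist force passes 120 N, or if a joint passes its speed limit or range.

## Robot

A 7-joint arm with a two-finger parallel gripper is mounted at the origin on a cart in front of the work surface, level with it; the furniture and walls round the work are solid. World frame = base frame: x ahead of the robot, y to its left, z up, the work surface at z = 0. Lengths are in mm, angles in rad, forces in N, time in s.
With the tool pointing down it reaches from about 400 to 850 mm from the base axis. Payload 4.5 kg.
Tool frame: the origin (TCP) lies between the finger pads; the fingertips stand arm.tip_extent ahead of it and the grasp point (between the pads) lies 11 mm behind it (arm.tip_extent is the distance from the TCP to the fingertips, in mm); z points along the fingers, y is the direction in which the jaws open and shut (so a half turn about z gives the same grasp; the last joint's range is limited). The gripper opens to 85 mm and grips with 20 to 120 N. Pads are 22 mm wide; open, the fingers measure 114 mm over their backs; the gripper's body (76 mm by 85 mm) begins 54 mm behind the grasp point. The pads swing forward as they close: fully open they stand 13 mm farther back than shut.
Start: joints at [1.276, 0.689, -0.195, 1.565, 0.157, 0.902, -0.215], TCP at [201.847, -591.533, 239.317] pointing down, gripper open.
Joint ranges: [-3.01, 3.01], [-0.46, 2.08], [-1.47, 1.51], [0.13, 2.56], [-1, 4.14], [0.04, 2.09], [-2.66, 2.66]. Speed limits (rad/s): [2.57, 2.57, 3.14, 3.14, 3.14, 3.14, 3.14].

## Interface

Orientations are given as a rotation vector (axis times angle).
In Python, from plant import observe, viewer, workorder, arm gives the robot as it stands.
- The arm moves only by the tool carry_out, never from a script. Its argument "plan" is a list of rows, each a list of 7 numbers: the shift along the world's x, y, z in mm, then the turn, a rotation vector about the world's x, y, z in rad, then the closure, from -1 (fully open) to 1 (shut). A call has exactly 10 rows; each row is the pose to reach, as a shift and turn from the pose measured when the call began; what a row does not reach only later rows make up. A row lasts 1/12 s, in which the tool goes at most 41.7 mm and 7.16 degrees, less where a joint would pass 70% of its speed; a pose out of reach is approached as far as the arm can. A call with a gripper value outside its range is refused whole. The fingers move at their own pace and stop on an object; "newtons" is the grip in N (left out, the last holds). Time passes only in rows, so rows that repeat a pose let the fingers close, or fill a call up. It gives the time, the measured TCP pose, the force and the opening at its end, in the units of the state.
- observe(): the state, without advancing time (a new reading comes with each control period).
- viewer.camera(name): name is "scene" or "top"; returns a dict with "img" (420x560x3 uint8, red, green, blue), "depth" (420x560 float32, mm along the optical axis (not along the pixel's ray), 0 where there is no reading), "vertical_fov" (degrees; the focal length in pixels is half the picture's height over the tangent of half this angle, whatever the lens; pixels are square), "cx", "cy" (the principal point, pixels), "eye" and "orientation" of the camera in the world. Camera axes: x right, y up, looking along -z (the intrinsics and any distortion apply to the point x, -y, -z); pixel columns grow to the right and rows downward; lengths in mm; the calibration is good to about 2 mm. A picture is of the moment at which its call begins.
- workorder.hand_in(): hands the job in, once; it reports no verdict.
Trained networks look in a picture, given as the dict that the camera call returned (one of the last four; its "shot" number tells which), for a name from the list of things; names that differ only in an ending like _2 or _b are one class to them, and where a whole thing is asked for, a point or a joint stands for the part that bears it (a point fixed in the world has none). Each returns a list of dicts, best first, with "p" (0 to 1); they miss things now and then, are a little off and sometimes report something else, mostly with a low value. They report only what shows in the picture. A call takes as long as a camera call. They do not tell look-alikes from the thing itself.
- viewer.boxes_of(picture, query): "centre" ([x, y, z] in mm, in the coordinates of the camera as it stood for that picture, good to about 4 mm: the middle of the surface that is visible of it).
- viewer.place_of(picture, query): "centre" ([x, y, z] in mm, in the coordinates of the camera as it stood for that picture, good to about 4 mm: a listed point, or the origin of a listed thing).
The state is a dict: "time_s": time; "qpos": joint angles; "dq": joint speeds; "joint_efforts": joint torques, N m; "tool_pos": TCP position; "eef_rot": TCP orientation; "wrist_force": force on the tool from outside, world axes, zero at the start; "ft_torque": the same for the moment, N m; "gripper_width": finger opening in mm.
Only numpy, scipy, OpenCV 4.12 (cv2) and the standard library are available. Lean on these libraries where they do the work, as an engineer would, in place of code of your own. Each camera call takes 0.05 s, during which the arm holds its last target. There are 200 camera calls.

## Working session

There is one attempt and no reset: what is moved stays moved. The work goes in short steps, Python scripts to look and compute and a tool call to move; the robot and the scene stay as the last step left them, time stands still between calls to the robot, and variables do not carry over. Pictures are saved under pics/ and viewed, about 12 in all and at most 16, crops included, and the job is handed in when it is done.

Besides the shell and the picture viewer there is one more tool, called after "Emit:" as name(argument=value, ...), one argument or row to a line, values as JSON. carry_out: Moves the arm, as the interface text tells. Its arguments: {"type":"object","properties":{"plan":{"type":"array"},"newtons":{"type":"number"}},"required":["plan"]}

```bash
ls; mkdir -p pics
cat > h.py <<'E'
import numpy as np, cv2
from scipy.spatial.transform import Rotation as R
from plant import observe, viewer, workorder, arm
def cam(n, save=None):
    p=viewer.camera(n)
    if save: cv2.imwrite('pics/'+save, cv2.cvtColor(p['img'],cv2.COLOR_RGB2BGR))
    return p
def ori(p):
    o=np.array(p['orientation'],float)
    return o if o.shape==(3,3) else (R.from_rotvec(o).as_matrix() if o.size==3 else R.from_quat(o).as_matrix())
def w(p,c): return ori(p)@np.array(c)+np.array(p['eye'])
def f(p): return 210/np.tan(np.radians(p['vertical_fov'])/2)
def cloud(p):
    d=p['depth']; v,u=np.mgrid[:420,:560]
    c=np.stack([(u-p['cx'])/f(p)*d,-(v-p['cy'])/f(p)*d,-d],-1)
    return c@ori(p).T+np.array(p['eye'])
def pix(p,x):
    c=ori(p).T@(np.array(x)-np.array(p['eye'])); return (p['cx']+f(p)*c[0]/-c[2], p['cy']-f(p)*c[1]/-c[2])
E
python3 - <<'E'
from h import *
np.set_printoptions(precision=1,suppress=True)
print(observe(), arm.tip_extent)
for n in ('scene','top'):
    p=cam(n,n+'0.png'); print(n,{k:p[k] for k in p if k not in('img','depth')})
    for q in ('scale','boom_knob','hook_seat','tray','weight_1','weight_2','weight_3','weight_4','timer','tape','marker'):
        for r in viewer.place_of(p,q): print(q,round(r['p'],2),w(p,r['centre']),np.array(pix(p,w(p,r['centre']))))
E
```

```text
pics
{'time_s': 0.0, 'qpos': array([ 1.3,  0.7, -0.2,  1.6,  0.2,  0.9, -0.2]), 'dq': array([-0., -0., -0., -0.,  0., -0., -0.]), 'joint_efforts': array([  0. , -54. ,  -1.3, -15.9,   0. ,   0. ,  -0. ]), 'tool_pos': array([ 201.5, -590.9,  238.5]), 'eef_rot': array([-3.1, -0.5,  0. ]), 'wrist_force': array([-0.3, -0.1, -1.1]), 'ft_torque': array([ 0., -0.,  0.]), 'gripper_width': 85.19774688947733} 8.0
scene {'vertical_fov': 43.75434001790708, 'cx': 274.483124001715, 'cy': 205.98588693852457, 'eye': array([-439.7,  817.3,  691.9]), 'orientation': array([ 0.6, -1.2, -1.9]), 'shot': 1}
scale 0.63 [ 529.3 -206.1   -3.2] [356.3 225.1]
boom_knob 0.96 [ 611.9 -202.4  192.6] [339.8 155.3]
hook_seat 0.6 [ 730.9 -204.2  167.8] [313.5 152.7]
tray 0.64 [571.8 291.1  -4.9] [202.1 272.3]
tray 0.62 [ 529.2 -204.5   -3.2] [356.  225.3]
weight_1 0.94 [434.1 191.1  -4.6] [266.5 283.4]
weight_1 0.92 [335.  374.7  -5. ] [223.  333.1]
weight_1 0.9 [335.1 179.3  -2.3] [295.9 299.9]
weight_1 0.87 [386.7 289.3  -3.9] [243.4 306.7]
weight_1 0.83 [436.4 389.5   1.5] [193.2 309.8]
weight_2 0.94 [434.1 191.1 
[... 1879 characters left out ...]
 0.78 [430.9 387.6  -2.4] [178.3 245.1]
weight_3 0.7 [335.8 176.8  -3.5] [238.6 272.5]
weight_3 0.65 [340.1 371.3  -3.7] [182.2 271.5]
weight_3 0.56 [431.  184.1  -1.8] [236.8 244.8]
weight_3 0.55 [768.5 100.6  -2.3] [260.9 151.2]
weight_4 0.8 [381.7 284.5  -2.6] [207.6 259.2]
weight_4 0.78 [430.9 387.6  -2.4] [178.3 245.1]
weight_4 0.7 [335.8 176.8  -3.5] [238.6 272.5]
weight_4 0.65 [340.1 371.3  -3.7] [182.2 271.5]
weight_4 0.56 [431.  184.1  -1.8] [236.8 244.8]
weight_4 0.55 [768.5 100.6  -2.3] [260.9 151.2]
timer 0.8 [ 402.7 -277.7   -1.7] [369.3 252.4]
tape 0.65 [767.8  97.   -2.3] [261.9 151.4]
tape 0.33 [ 616.9 -206.8  194.2] [358.7 180.1]
marker 0.54 [397.7 -45.2  -0.5] [302.6 254.1]
```

Run:
```python
import cv2
a=cv2.imread('pics/scene0.png'); cv2.imwrite('pics/s_crop.png',cv2.resize(a[180:360,150:350],None,fx=3.2,fy=3.2,interpolation=cv2.INTER_CUBIC))
b=cv2.imread('pics/top0.png'); cv2.imwrite('pics/t_crop.png',cv2.resize(b[130:300,140:400],None,fx=3,fy=3,interpolation=cv2.INTER_CUBIC))
```

```text
(no output)
```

View pics/scene0.png

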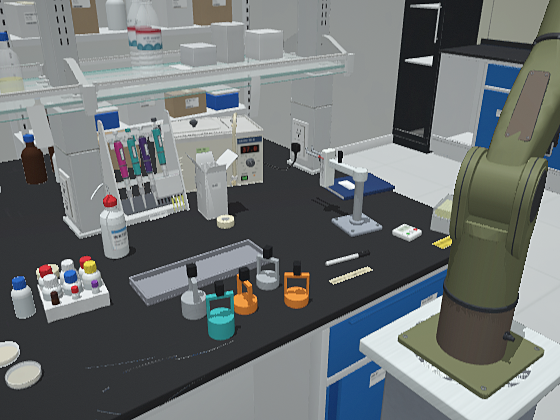

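View pics/s_crop.png

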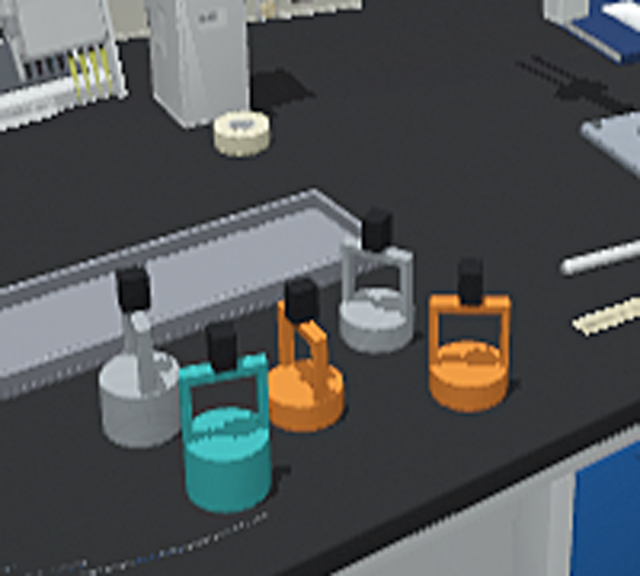

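View pics/t_crop.png

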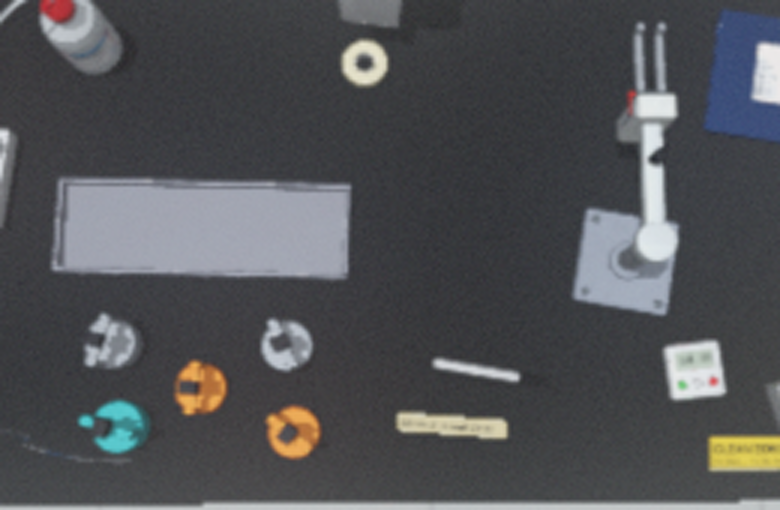

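Steel candidates in scene0: (266,283), a thin-disc one, and (193,310), a thick-disc one. Both are bare steel and so are real weights. The orange ones at (243,307) and (296,300) and the turquoise one at (223,333) are look-alikes to leave alone. Next I'll measure their heights and yaws, and the scale's yaw.

```bash
cat > m.py <<'E'
from h import *
np.set_printoptions(precision=1,suppress=True)
def meas(cl,x,y,tag):
    P=cl.reshape(-1,3); P=P[np.isfinite(P).all(1)]
    P=P[(np.hypot(P[:,0]-x,P[:,1]-y)<42)&(P[:,2]>-10)&(P[:,2]<140)]
    top=P[:,2].max()
    g=P[P[:,2]>top-6]; b=P[(P[:,2]<top-29)&(P[:,2]>top-37)]
    c=b.mean(0)
    u,s,vt=np.linalg.svd((b-c)[:,:2],full_matrices=False)
    dz=np.histogram(P[:,2],bins=np.arange(-5,135,5))
    print(tag,'top',np.percentile(P[:,2],98),'grip',np.median(g,0),len(g),'bar',c,len(b),'ext',s/np.sqrt(len(b)),'yaw',np.degrees(np.arctan2(vt[0,1],vt[0,0]))); print(dz[0])
if __name__=='__main__':
    for n in ('scene','top'):
        p=cam(n); cl=cloud(p)
        for i,(x,y) in {'A':(432,187),'B':(433,388),'oC':(383,286),'oD':(335,178),'tE':(337,373)}.items(): meas(cl,x,y,n+i)
        P=cl.reshape(-1,3)
        for nm,lo,hi,x,y,r in (('plate',6,18,525,-205,90),('arm',168,180,630,-205,130),('posttop',172,185,525,-205,20),('hous',194,206,660,-205,40),('knob',200,225,612,-204,25),('prong',160,190,715,-205,50),('traywall',14,26,570,290,200)):
            Q=P[(P[:,2]>lo)&(P[:,2]<hi)&(np.hypot(P[:,0]-x,P[:,1]-y)<r)]
            if len(Q)<3: print(nm,len(Q)); continue
            rc=cv2.minAreaRect(Q[:,:2].astype(np.float32)); print(nm,len(Q),Q.mean(0),Q.min(0),Q.max(0),'rect',np.array(rc[0]),np.array(rc[1]),rc[2])
E
python3 m.py
```

```text
sceneA top 99.18233007186338 grip [428.6 192.5  98.9] 39 bar [429.1 193.   69. ] 73 ext [18.5  3.6] yaw -155.32685572635592
[186  41  37  53 132 105  12  16  13  13  11  18  13  19  35  47  17  20
  17  14  32  10   0   0   0   0   0]
sceneB top 118.92578336347435 grip [431.9 388.5 119. ] 44 bar [418.3 393.2  90.5] 45 ext [8.8 3.7] yaw 158.25638459888546
[218  51  47  44  42  48  47  47 162 114  17  13  20  15  14  15  10  10
  21  33  16  19  25  24  44   7   0]
sceneoC top 99.65155849477608 grip [379.7 290.   99.6] 42 bar [372.3 291.8  70.3] 48 ext [16.3  3.3] yaw 176.26552003207905
[210  52  45  42 156 104  20  17  17  22  16  19  14  20  19  45  22  20
  21  25  36  12   0   0   0   0   0]
sceneoD top 99.17231299722687 grip [329.2 183.2  99.2] 37 bar [330.9 183.3  70. ] 101 ext [17.8  3.6] yaw -129.2206432582501
[230  50  45  45 153 140  10  12   9  12  13  11  11  15  42  66  12  19
  16  17  33   9   0   0   0   0   0]
scenetE top 119.24690731064821 grip [336.8 376.5 119.8] 51 bar [337.6 377.5  89.7] 123 ext [17.6  3.5] yaw 71.88330277235262
[334  64  55  48  62  53  54  52 227
[... 2352 characters left out ...]
9] rect [ 630.3 -204.9] [244.4  40.5] 1.0259277820587158
posttop 121 [ 525.5 -205.3  176.4] [ 508.1 -223.8  172. ] [ 542.5 -186.4  181.3] rect [ 525.3 -205.3] [34.3 37.4] 2.4984827041625977
hous 99 [ 661.7 -207.6  198.2] [ 650.5 -227.6  194. ] [ 673.6 -187.   205.1] rect [ 662.  -207.3] [22.6 40.5] 1.2422393560409546
knob 19 [ 611.4 -207.   208.4] [ 605.1 -214.3  202.8] [ 617.3 -200.9  211.1] rect [ 611.5 -206.5] [10.7 12.7] 44.54738998413086
prong 151 [ 713.2 -206.3  174.9] [ 671.7 -223.4  165.8] [ 755.1 -184.5  188.5] rect [ 713.4 -204.1] [38.  83.9] 89.13333129882812
traywall 590 [508.3 264.6  19.1] [371.8 116.5  14.1] [626.6 457.2  25.7] rect [496.8 288.6] [339.5 250.8] 88.36943054199219
```

Steel A (432,187) has its top at 102, so it is weight_2. Steel B (432,385) has its top at 122, so it is weight_4. Weights 1 and 3 are absent. The pivot is near (525,-204), scale yaw is about -11°, and the arm currently lies along world x. I'll start with the boom.

Emit:
carry_out(
  plan=[
    [40,38,20,0,0,-0.1,-1],
    [80,76,40,0,0,-0.2,-1],
    [120,114,50,0,0,-0.31,-1],
    [160,152,50,0,0,-0.31,-1],
    [200,190,50,0,0,-0.31,-1],
    [230,217,50,0,0,-0.31,-1],
    [260,245,50,0,0,-0.31,-1],
    [290,274,50,0,0,-0.31,-1],
    [315,297,50,0,0,-0.31,-1],
    [340,321,50,0,0,-0.31,-1],
  ],
  newtons=40,
)

```text
time_s: 2.13
tool_pos: [501.4, -308.4, 289.2]
eef_rot: [3.141, 0.03, 0.001]
wrist_force: [0.8, -0.7, -1.1]
gripper_width: 85.3
```

Emit:
carry_out(
  plan=[
    [30,28,0,0,0,0,-1],
    [60,56,0,0,0,0,-1],
    [85,80,0,0,0,0,-1],
    [100,96,0,0,0,0,-1],
    [110,104,0,0,0,0,-1],
    [110,104,0,0,0,0,-1],
    [110,104,-30,0,0,0,-1],
    [110,104,-55,0,0,0,-1],
    [110,104,-55,0,0,0,-1],
    [110,104,-55,0,0,0,-1],
  ],
)

```text
time_s: 2.97
tool_pos: [609.2, -206.6, 233.5]
eef_rot: [3.141, 0.025, -0.005]
wrist_force: [0.0, -0.3, -0.0]
gripper_width: 85.5
```

Run:
```python
from h import *
np.set_printoptions(precision=1,suppress=True)
s=observe();print(s['tool_pos'],s['qpos'])
for n in ('scene','top'):
    p=cam(n,n+'1.png')
    for q in ('boom_knob','hook_seat'):
        for r in viewer.place_of(p,q): print(n,q,round(r['p'],2),w(p,r['centre']))
    print(pix(p,s['tool_pos']))
```

```text
[ 609.2 -206.6  233.5] [ 0.3  0.7 -0.1  1.5  0.1  0.9 -1.4]
scene boom_knob 0.77 [ 612.9 -200.9  190.8]
scene hook_seat 0.7 [399.4 -46.4  -5.4]
scene hook_seat 0.52 [ 727.9 -200.6  165.7]
(np.float64(342.32765900547054), np.float64(141.84293669745261))
top boom_knob 0.89 [ 613.6 -206.8  192. ]
top boom_knob 0.74 [ 525.  -204.7    0.7]
top boom_knob 0.65 [ 731.9 -206.7  174.1]
top hook_seat 0.42 [ 731.5 -210.3  174. ]
(np.float64(361.59707332147167), np.float64(179.74560657826032))
```

Emit:
carry_out(
  plan=[
    [2,2,-10,0,0,0,-1],
    [3,2,-25,0,0,0,-1],
    [3,2,-40,0,0,0,-1],
    [3,2,-42,0,0,0,-1],
    [3,2,-42,0,0,0,0],
    [3,2,-42,0,0,0,1],
    [3,2,-42,0,0,0,1],
    [3,2,-42,0,0,0,1],
    [3,2,-42,0,0,0,1],
    [3,2,-42,0,0,0,1],
  ],
  newtons=40,
)

```text
time_s: 4.1
tool_pos: [615.5, -204.0, 194.5]
eef_rot: [3.139, 0.029, 0.007]
wrist_force: [-1.5, 4.3, 11.8]
gripper_width: 12.8
```

Emit:
carry_out(
  plan=[
    [0,7,2,0,0,0.08,1],
    [-1,14,3,0,0,0.16,1],
    [-3,21,3,0,0,0.24,1],
    [-5,28,3,0,0,0.32,1],
    [-7,35,3,0,0,0.4,1],
    [-10,42,3,0,0,0.48,1],
    [-14,48,3,0,0,0.56,1],
    [-18,54,3,0,0,0.64,1],
    [-22,60,3,0,0,0.72,1],
    [-27,65,3,0,0,0.8,1],
  ],
)

```text
time_s: 4.93
tool_pos: [587.8, -140.5, 194.8]
eef_rot: [2.879, 1.253, 0.005]
wrist_force: [5.6, -3.3, -19.1]
gripper_width: 12.4
```

Emit:
carry_out(
  plan=[
    [-5,4.5,-2,0,0,0.08,1],
    [-10,8.5,-2,0,0,0.15,1],
    [-15.5,12,-2,0,0,0.22,1],
    [-21,15,-2,0,0,0.29,1],
    [-26.5,17.5,-2,0,0,0.36,1],
    [-32,20,-2,0,0,0.43,1],
    [-38,22,-2,0,0,0.5,1],
    [-44,23.5,-2,0,0,0.57,1],
    [-47.5,24,-2,0,0,0.6,1],
    [-50,24.5,-2,0,0,0.6,1],
  ],
)

```text
time_s: 5.77
tool_pos: [542.3, -117.5, 194.6]
eef_rot: [2.375, 2.043, 0.017]
wrist_force: [11.8, -4.7, -4.1]
gripper_width: 12.3
```

Run:
```python
from h import *
np.set_printoptions(precision=1,suppress=True)
s=observe();print(s['tool_pos'],s['qpos'],s['wrist_force'])
for n in ('scene','top'):
    p=cam(n,n+'2.png'); P=cloud(p).reshape(-1,3)
    for nm,lo,hi in (('hous',194,206),('prong',168,190)):
        a=np.array([.19,.98]); d=(P[:,:2]-[525,-204])@a; e=(P[:,:2]-[525,-204])@[.98,-.19]
        Q=P[(P[:,2]>lo)&(P[:,2]<hi)&(abs(e)<60)&((d>122)&(d<155) if nm=='hous' else (d>155)&(d<240))]
        if len(Q)<4: print(n,nm,len(Q));continue
        rc=cv2.minAreaRect(Q[:,:2].astype(np.float32)); print(n,nm,len(Q),Q.mean(0),np.array(rc[0]),np.array(rc[1]),rc[2],'ang',np.arctan2(rc[0][1]+204,rc[0][0]-525))
    for r in viewer.place_of(p,'hook_seat'): print(round(r['p'],2),w(p,r['centre']))
```

```text
[ 542.3 -117.5  194.6] [ 0.4  0.7 -0.5  1.8  0.4  0.7 -0.4] [11.8 -4.7 -4.1]
scene hous 58 [548.9 -65.5 196.8] [550.5 -65.7] [25.5 41.9] 83.9409408569336 ang 1.3887784064640367
scene prong 148 [558.9 -13.9 173.1] [559.2 -12.7] [75.9 35.2] 79.8882827758789 ang 1.3940351715859491
0.69 [436.  392.8  -0.3]
0.51 [565.8  -5.9 170.4]
top hous 101 [551.1 -72.  198.3] [551.2 -71.8] [24.7 39.7] 79.31780242919922 ang 1.3748219182419081
top prong 118 [560.5 -17.2 174.2] [561.4 -16.5] [71.2 30.2] 78.92745208740234 ang 1.379145129972406
0.67 [ 527.1 -205.1   -0.7]
0.56 [565.4 -10.9 173.4]
```

Emit:
carry_out(
  plan=[
    [0,0,0,0,0,0,0.3],
    [0,0,0,0,0,0,0.3],
    [0,0,0,0,0,0,0.3],
    [0,0,30,0,0,0,0.3],
    [0,0,60,0,0,0.08,0.3],
    [-10,30,80,0,0,0.17,-1],
    [-23,65,80,0,0,0.28,-1],
    [-36,100,80,0,0,0.38,-1],
    [-50,135,80,0,0,0.48,-1],
    [-62,170,80,0,0,0.59,-1],
  ],
)

```text
time_s: 6.8
tool_pos: [478.4, 53.6, 274.5]
eef_rot: [1.676, 2.652, 0.016]
wrist_force: [1.5, 0.2, -0.2]
gripper_width: 85.4
```

Run:
```python
from m import *
for n in ('scene','top'):
    p=cam(n,n+'3.png'); cl=cloud(p); P=cl.reshape(-1,3)
    meas(cl,430,188,n+'A'); meas(cl,431,386,n+'B')
    for r in viewer.place_of(p,'weight_2')[:6]: print(round(r['p'],2),w(p,r['centre']))
    a=np.array([.19,.98]); d=(P[:,:2]-[525,-204])@a; e=(P[:,:2]-[525,-204])@[.98,-.19]
    Q=P[(P[:,2]>194)&(P[:,2]<206)&(abs(e)<60)&(d>122)&(d<155)]
    rc=cv2.minAreaRect(Q[:,:2].astype(np.float32)); print('hous',rc,np.arctan2(rc[0][1]+204,rc[0][0]-525))
    Q=P[(P[:,2]>3)&(P[:,2]<26)&(P[:,0]>505)&(P[:,0]<650)&(P[:,1]>100)&(P[:,1]<480)]
    rc=cv2.minAreaRect(Q[:,:2].astype(np.float32)); print('tray',rc)
```

```text
sceneA top 99.34365961698394 grip [428.9 192.6  99.2] 41 bar [427.5 192.1  68.9] 76 ext [17.4  3.4] yaw -153.15716705602526
[192  54  39  39 139 103  14  16  14  12  18  12  16  15  45  42  20  15
  16  17  34   7   0   0   0   0   0]
sceneB top 118.72890473842773 grip [431.5 389.2 118.6] 49 bar [416.4 394.3  90.6] 49 ext [9.2 3.4] yaw 166.161060478244
[210  61  43  46  48  41  50  45 175 104  16  14  14  19  15  11  10  12
  15  39  21  18  20  23  48   5   0]
0.87 [386.5 290.4  -2.9]
0.86 [337.4 177.6  -0.4]
0.84 [337.3 376.6  -2.8]
0.68 [433.3 189.   -3.2]
0.6 [439.8 390.    0.6]
hous ((550.3975219726562, -66.59459686279297), (25.402660369873047, 39.134368896484375), 85.49523162841797) 1.3880227377843743
tray ((566.8474731445312, 290.544189453125), (344.0442810058594, 117.10755157470703), 88.83390045166016)
topA top 101.18047919694078 grip [428.4 186.2 100.3] 26 bar [429.  186.3  72.2] 31 ext [19.   3.5] yaw -155.64822814402677
[148  67   5   5  45  79   6   1   0   1   0   2   0   0   6  25   6   3
   0   1  18  13   0   0   0   0   0]
topB top 121.41034243226328 grip [434.3 383.5 120.9] 27 bar [428.2 384.3  91.1] 34 ext [17.6  3.6] yaw 162.15529638285471
[110  57  10   4   6   3   4  17  57  74   4   1   4   1   3   0   1   4
  11  24   8   2   2   4  15  16   0]
0.79 [432.3 186.9  -3.1]
0.78 [334.3 178.   -3.9]
0.64 [340.1 372.7  -2.6]
0.61 [385.1 286.7  -0.1]
0.56 [432.7 385.2  -1.4]
hous ((550.8035278320312, -72.18683624267578), (24.623703002929688, 40.06508255004883), 80.9134521484375) 1.3774825806301396
tray ((578.5342407226562, 292.75897216796875), (371.50933837890625, 142.59617614746094), 89.97602844238281)
```

Emit:
carry_out(
  plan=[
    [-12,34,-20,0,0,0,-1],
    [-24,68,-40,0,0,0,-1],
    [-36,100,-60,0,0,0,-1],
    [-44,122,-75,0,0,0,-1],
    [-48,133,-90,0,0,0,-1],
    [-48,135,-105,0,0,0,-1],
    [-48,135,-120,0,0,0,-1],
    [-48,135,-130,0,0,0,-1],
    [-48,135,-130,0,0,0,-1],
    [-48,135,-130,0,0,0,-1],
  ],
)

```text
time_s: 7.83
tool_pos: [431.8, 187.0, 144.1]
eef_rot: [1.683, 2.647, 0.014]
wrist_force: [-0.2, -0.8, -0.1]
gripper_width: 85.3
```

Emit:
carry_out(
  plan=[
    [-1.5,1,-15,0,0,0,-1],
    [-1.5,1,-30,0,0,0,-1],
    [-1.5,1,-45,0,0,0,-1],
    [-1.5,1,-55,0,0,0,-1],
    [-1.5,1,-58,0,0,0,-1],
    [-1.5,1,-58,0,0,0,0],
    [-1.5,1,-58,0,0,0,1],
    [-1.5,1,-58,0,0,0,1],
    [-1.5,1,-58,0,0,0,1],
    [-1.5,1,-58,0,0,0,1],
  ],
  newtons=60,
)

```text
time_s: 8.67
tool_pos: [430.7, 188.0, 86.6]
eef_rot: [1.683, 2.647, 0.016]
wrist_force: [0.8, 0.6, -0.0]
gripper_width: 25.6
```

Emit:
carry_out(
  plan=[
    [-0.5,0,0,0,0,0,1],
    [-0.5,0,0,0,0,0,1],
    [-0.5,0,0,0,0,0,1],
    [-0.5,0,0,0,0,0,1],
    [-0.5,0,10,0,0,0,1],
    [-0.5,0,25,0,0,0,1],
    [-0.5,0,45,0,0,0,1],
    [-0.5,0,65,0,0,0,1],
    [-0.5,0,80,0,0,0,1],
    [-0.5,0,80,0,0,0,1],
  ],
)

```text
time_s: 9.5
tool_pos: [431.2, 188.7, 168.4]
eef_rot: [1.683, 2.645, 0.021]
wrist_force: [0.2, 0.9, -2.8]
gripper_width: 14.6
```

Run:
```python
from h import *
s=observe(); print(s['tool_pos'],s['wrist_force'],s['gripper_width'],s['qpos'])
p=cam('scene'); a=cv2.cvtColor(p['img'],cv2.COLOR_RGB2BGR)
cv2.imwrite('pics/g1.png',cv2.resize(a[150:360,150:430],None,fx=2.5,fy=2.5,interpolation=cv2.INTER_CUBIC))
```

```text
[431.23449799 188.71059321 168.42075476] [ 0.20612413  0.89066948 -2.77470737] 14.57924595962519 [-0.17210773  0.65135887 -0.53527993  2.09406728  0.6420498   0.54413711
 -0.73946055]
```

View pics/g1.png

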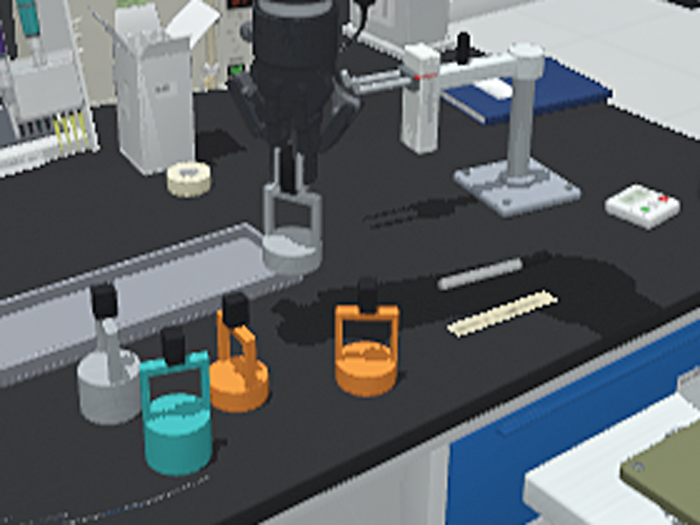

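Emit:
carry_out(
  plan=[
    [5,0,20,0,0,-0.05,1],
    [20,-15,40,0,0,-0.12,1],
    [40,-33,50,0,0,-0.2,1],
    [60,-51,50,0,0,-0.28,1],
    [80,-69,50,0,0,-0.36,1],
    [100,-87,50,0,0,-0.44,1],
    [118,-103,50,0,0,-0.52,1],
    [132,-115,50,0,0,-0.6,1],
    [142,-124,50,0,0,-0.63,1],
    [146,-127,50,0,0,-0.63,1],
  ],
)

```text
time_s: 10.38
tool_pos: [577.5, 58.2, 214.8]
eef_rot: [2.421, 1.986, 0.01]
wrist_force: [0.5, 0.1, -2.9]
gripper_width: 15.0
```

```bash
cat > hk.py <<'E'
from m import *
# held weight & prongs relative; args: weight bar zone
def held(n,save=None):
    s=observe(); t=s['tool_pos']; rv=s['eef_rot']
    yax=R.from_rotvec(rv).as_matrix()[:,1]; print(n,'tcp',t,'yaw',np.degrees(np.arctan2(yax[1],yax[0])),'F',s['wrist_force'],'wd',s['gripper_width'])
    p=cam(n,save); P=cloud(p).reshape(-1,3)
    c=np.array([525,-204.]); a=np.array([np.cos(1.383),np.sin(1.383)]); b=np.array([a[1],-a[0]])
    d=(P[:,:2]-c)@a; e=(P[:,:2]-c)@b
    Q=(P[:,2]>168)&(P[:,2]<190)&(abs(e)<40)&(d>155)&(d<233)
    print('prong e',np.percentile(e[Q],[3,50,97]),'d',d[Q].max(),'z',np.median(P[Q,2]))
    q=P[:,:2]-t[:2]
    W=(np.hypot(*q.T)<34)&(P[:,2]>t[2]-25)&(P[:,2]<t[2]-11)
    print('bar e',np.percentile(e[W],[3,97]),'d',np.percentile(d[W],[3,97]),'z',np.percentile(P[W,2],[3,97]),W.sum(),'tcp e,d',(t[:2]-c)@b,(t[:2]-c)@a)
    W=(np.hypot(*q.T)<45)&(P[:,2]<t[2]-60)&(P[:,2]>15)
    if W.sum(): print('disc mean e,d',e[W].mean(),d[W].mean(),'z',P[W,2].min(),P[W,2].max())
    return p
if __name__=='__main__':
    for n in('scene','top'): held(n)
E
python3 hk.py
```

```text
scene tcp [577.5  58.2 214.8] yaw -11.276854186287505 F [ 0.5  0.1 -2.9] wd 15.01299143339529
prong e [-17.4  -8.4  14.7] d 231.08573364531173 z 171.9307771651571
bar e [-25.5  30.2] d [266.4 279.2] z [191.1 202.6] 56 tcp e,d 2.642696569650395 267.3913667839757
disc mean e,d -7.0883474404200655 277.4569065365354 z 125.423875916405 154.66105372379116
top tcp [577.5  58.8 215. ] yaw -11.168775967715462 F [-0.8 -0.3 -3.9] wd 14.884545847135188Traceback (most recent call last):
  File "hk.py", line 18, in <module>
    for n in('scene','top'): held(n)
                             ~~~~^^^
  File "hk.py", line 10, in held
    print('prong e',np.percentile(e[Q],[3,50,97]),'d',d[Q].max(),'z',np.median(P[Q,2]))
                    ~~~~~~~~~~~~~^^^^^^^^^^^^^^^^
    return _quantile_unchecked(
        a, q, axis, out, overwrite_input, method, keepdims, weights)
    return _ureduce(a,
                    func=_quantile_ureduce_func,
    ...<5 lines>...
                    overwrite_input=overwrite_input,
                    method=method)
    r = func(a, **kwargs)
    result = _quantile(arr,
                       quantiles=q,
    ...<2 lines>...
                       out=out,
                       weights=wgt)
    slices_having_nans = np.isnan(arr[-1, ...])
                                  ~~~^^^^^^^^^
IndexError: index -1 is out of bounds for axis 0 with size 0
```

Emit:
carry_out(
  plan=[
    [-3,0.5,2,0,0,0,1],
    [-4,-6,2,0,0,0,1],
    [-6,-16,2,0,0,0,1],
    [-8,-27,2,0,0,0,1],
    [-10,-38,2,0,0,0,1],
    [-12,-49,2,0,0,0,1],
    [-14,-59,2,0,0,0,1],
    [-15,-66,2,0,0,0,1],
    [-16,-68,2,0,0,0,1],
    [-16,-68,2,0,0,0,1],
  ],
)

```text
time_s: 11.32
tool_pos: [560.1, -8.7, 217.3]
eef_rot: [2.42, 1.99, 0.011]
wrist_force: [-1.0, 0.3, -3.0]
gripper_width: 14.8
```

Run:
```python
from hk import *
p=held('scene'); a=cv2.cvtColor(p['img'],cv2.COLOR_RGB2BGR)
cv2.imwrite('pics/g2.png',cv2.resize(a[110:250,260:420],None,fx=4,fy=4,interpolation=cv2.INTER_CUBIC))
```

```text
scene tcp [560.1  -8.7 217.3] yaw -11.146182979392954 F [-1.   0.3 -3. ] wd 14.769737992478813
prong e [-30.7  -8.4  24.7] d 231.86701946464254 z 173.20114952480196
bar e [-31.1  25.8] d [197.4 210.7] z [193.7 205.6] 55 tcp e,d -1.9413622482722412 198.4276713956614
disc mean e,d -12.454706797537881 208.31253088786164 z 112.85402994333958 156.7901801082927
```

View pics/g2.png

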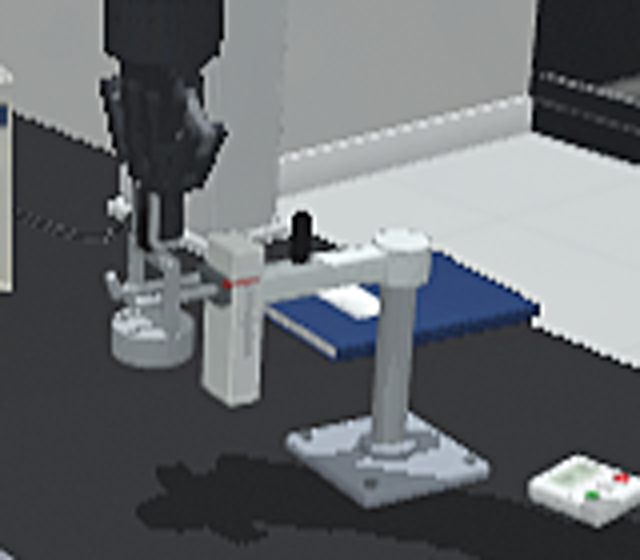

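Emit:
carry_out(
  plan=[
    [0,0,-6,0,0,0,1],
    [0,0,-12,0,0,0,1],
    [0,0,-17,0,0,0,1],
    [0,0,-21,0,0,0,1],
    [0,0,-24,0,0,0,1],
    [0,0,-27,0,0,0,1],
    [0,0,-30,0,0,0,1],
    [0,0,-33,0,0,0,1],
    [0,0,-36,0,0,0,1],
    [0,0,-38,0,0,0,1],
  ],
)

```text
time_s: 12.2
tool_pos: [560.3, -7.3, 179.2]
eef_rot: [2.419, 1.992, 0.012]
wrist_force: [-1.4, 1.6, -0.4]
gripper_width: 15.1
```

Emit:
carry_out(
  plan=[
    [0,0,-2,0,0,0,1],
    [0,0,-3,0,0,0,1],
    [0,0,-4,0,0,0,1],
    [0,0,-4,0,0,0,1],
    [0,0,-4,0,0,0,1],
    [0,0,-4,0,0,0,0.8],
    [0,0,-4,0,0,0,0.5],
    [0,0,-4,0,0,0,0.3],
    [0,0,-4,0,0,0,0.3],
    [0,0,-4,0,0,0,0.3],
  ],
)

```text
time_s: 13.03
tool_pos: [560.8, -7.5, 175.4]
eef_rot: [2.419, 1.991, 0.013]
wrist_force: [-0.6, 0.2, -0.1]
gripper_width: 29.6
```

Emit:
carry_out(
  plan=[
    [0,0,10,0,0,0,0.2],
    [0,0,25,0,0,0,0.2],
    [0,0,40,0,0,0,0],
    [0,0,60,0,0,0,0],
    [0,0,60,0,0,0,0],
    [0,0,60,0,0,0,0],
    [0,0,60,0,0,0,0],
    [0,0,60,0,0,0,0],
    [0,0,60,0,0,0,0],
    [0,0,60,0,0,0,0],
  ],
)

```text
time_s: 13.87
tool_pos: [560.3, -7.5, 234.8]
eef_rot: [2.419, 1.992, 0.011]
wrist_force: [-0.5, 0.3, 0.3]
gripper_width: 42.9
```

Emit:
carry_out(
  plan=[
    [0,0,0,0,0,0,0],
    [0,0,0,0,0,0,0],
    [0,0,0,0,0,0,0],
    [0,0,0,0,0,0,0],
    [0,0,0,0,0,0,0],
    [0,0,0,0,0,0,0],
    [0,0,0,0,0,0,0],
    [0,0,0,0,0,0,0],
    [0,0,0,0,0,0,0],
    [0,0,0,0,0,0,0],
  ],
)

```text
time_s: 14.7
tool_pos: [560.4, -7.6, 234.8]
eef_rot: [2.419, 1.992, 0.011]
wrist_force: [-0.3, 0.6, 0.0]
gripper_width: 42.9
```

```bash
cat > hang.py <<'E'
from m import *
import sys
np.set_printoptions(precision=1,suppress=True)
for i,n in enumerate(['scene','top','scene']):
    p=cam(n); P=cloud(p).reshape(-1,3)
    Q=P[(np.hypot(P[:,0]-562,P[:,1]+6)<45)&(P[:,2]>25)&(P[:,2]<215)&(P[:,1]>-45)]
    t=observe(); print(n,t['time_s'],t['tool_pos'],'low',Q[:,2].min(),np.histogram(Q[:,2],bins=np.arange(25,216,5))[0])
    for r in viewer.place_of(p,'weight_2')[:7]: 
        x=w(p,r['centre'])
        if np.hypot(x[0]-562,x[1]+6)<70: print(round(r['p'],2),x)
a=cv2.cvtColor(p['img'],cv2.COLOR_RGB2BGR)
cv2.imwrite('pics/'+sys.argv[1],cv2.resize(a[110:250,260:420],None,fx=4,fy=4,interpolation=cv2.INTER_CUBIC))
E
python3 hang.py g3.png
```

```text
scene 14.75 [560.3  -7.6 234.8] low 86.52330046878114 [  0   0   0   0   0   0   0   0   0   0   0   0  19  32  32  42 120  20
  13  12  15   6   5  12  45  67  35  33  12  14  13  15  24   0   0   0
   0   0]
0.68 [566.2  -6.1  85.1]
top 14.85 [560.3  -7.6 234.8] low 92.31332797313053 [ 0  0  0  0  0  0  0  0  0  0  0  0  0  1  1  6 27 10  1  0  0  0  0  0
  1  2  6  6  1  0  0  0  0  0  0  0  0  0]
0.45 [563.6 -10.7  85.7]
scene 14.95 [560.3  -7.6 234.8] low 84.3028653395977 [  0   0   0   0   0   0   0   0   0   0   0   2  15  35  37  32 125  21
  12  12  14   7   8   9  49  62  36  30  16  10  16  14  23   1   0   0
   0   0]
0.83 [562.8  -3.7  83.9]
```

View pics/g3.png

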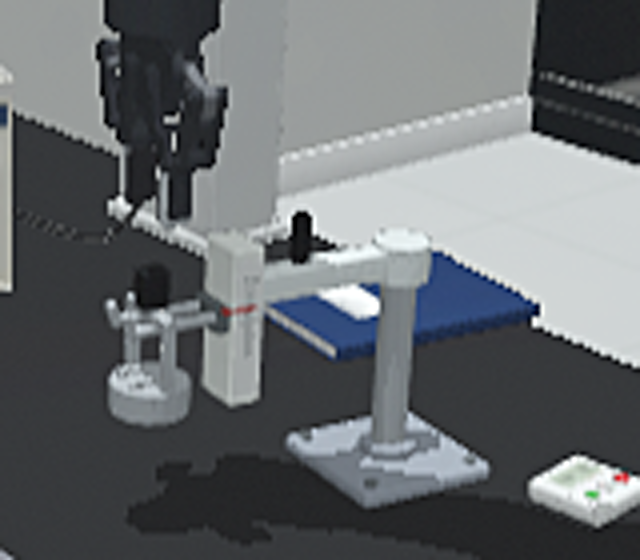

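Emit:
carry_out(
  plan=[
    [0,0,0,0,0,0,0],
    [0,0,0,0,0,0,0],
    [0,0,0,0,0,0,0],
    [0,0,0,0,0,0,0],
    [0,0,0,0,0,0,0],
    [0,0,0,0,0,0,0],
    [0,0,0,0,0,0,0],
    [0,0,0,0,0,0,0],
    [0,0,0,0,0,0,0],
    [0,0,0,0,0,0,0],
  ],
)

```text
time_s: 15.83
tool_pos: [560.3, -7.5, 234.8]
eef_rot: [2.419, 1.992, 0.011]
wrist_force: [-0.1, -0.1, 0.4]
gripper_width: 42.4
```

Emit:
carry_out(
  plan=[
    [0,0,0,0,0,0,0],
    [0,0,0,0,0,0,0],
    [0,0,0,0,0,0,0],
    [0,0,0,0,0,0,0],
    [0,0,0,0,0,0,0],
    [0,0,0,0,0,0,0],
    [0,0,0,0,0,0,0],
    [0,0,0,0,0,0,0],
    [0,0,0,0,0,0,0],
    [0,0,0,0,0,0,0],
  ],
)

```text
time_s: 16.67
tool_pos: [560.3, -7.6, 234.8]
eef_rot: [2.419, 1.992, 0.011]
wrist_force: [-0.5, 0.1, -0.3]
gripper_width: 42.5
```

Emit:
carry_out(
  plan=[
    [0,0,-15,0,0,0,0],
    [0,0,-30,0,0,0,0],
    [0,0,-45,0,0,0,0],
    [0,0,-55,0,0,0,0],
    [0,0,-60,0,0,0,0],
    [0,0,-60,0,0,0,0],
    [0,0,-60,0,0,0,0.4],
    [0,0,-60,0,0,0,1],
    [0,0,-60,0,0,0,1],
    [0,0,-60,0,0,0,1],
  ],
  newtons=60,
)

```text
time_s: 17.5
tool_pos: [560.8, -7.4, 175.4]
eef_rot: [2.419, 1.991, 0.013]
wrist_force: [-0.4, 0.8, 1.1]
gripper_width: 14.7
```

Emit:
carry_out(
  plan=[
    [0,0,0,0,0,0,1],
    [0,0,0,0,0,0,1],
    [0,0,0,0,0,0,1],
    [0,0,5,0,0,0,1],
    [0,0,10,0,0,0,1],
    [0,0,16,0,0,0,1],
    [0,0,23,0,0,0,1],
    [0,0,31,0,0,0,1],
    [0,0,39,0,0,0,1],
    [0,0,43,0,0,0,1],
  ],
)

```text
time_s: 18.33
tool_pos: [561.3, -7.4, 219.8]
eef_rot: [2.418, 1.991, 0.015]
wrist_force: [-0.1, 0.8, -4.2]
gripper_width: 15.2
```

```bash
python3 -c "
from hk import *
held('scene')"
```

```text
scene tcp [561.3  -7.4 219.8] yaw -11.08002286118127 F [-0.1  0.8 -4.2] wd 15.18420979751921
prong e [-28.3  -6.3  24.8] d 231.61055637035446 z 173.16604091914564
bar e [-29.9  24.1] d [199.4 213.4] z [195.4 206.9] 53 tcp e,d -1.096709800815413 199.95197148849368
disc mean e,d -12.33749461081817 210.87370071241196 z 129.56236514856187 159.49501911424727
```

Emit:
carry_out(
  plan=[
    [1,5,0,0,0,0,1],
    [3,15,0,0,0,0,1],
    [5,27,0,0,0,0,1],
    [8,40,0,0,0,0,1],
    [10,54,0,0,0,0,1],
    [12,66,0,0,0,0,1],
    [14,80,0,0,0,0,1],
    [14,105,-10,0,0,0,1],
    [13,130,-25,0,0,0,1],
    [12,155,-40,0,0,0,1],
  ],
)

```text
time_s: 19.22
tool_pos: [573.8, 150.4, 179.9]
eef_rot: [2.417, 1.991, 0.019]
wrist_force: [0.7, -0.8, -3.2]
gripper_width: 15.0
```

Emit:
carry_out(
  plan=[
    [-1,25,-10,0,0,0,1],
    [-3,45,-20,0,0,0,1],
    [-5,60,-30,0,0,0,1],
    [-7,68,-40,0,0,0,1],
    [-7,71,-50,0,0,0,1],
    [-7,71,-58,0,0,0,1],
    [-7,71,-64,0,0,0,1],
    [-7,71,-68,0,0,0,1],
    [-7,71,-68,0,0,0,1],
    [-7,71,-68,0,0,0,1],
  ],
)

```text
time_s: 20.05
tool_pos: [567.2, 220.3, 111.9]
eef_rot: [2.419, 1.989, 0.019]
wrist_force: [-1.1, 1.0, -3.4]
gripper_width: 14.4
```

```bash
cat > tr.py <<'E'
from m import *
s=observe(); t=s['tool_pos']; print(t,s['wrist_force'],s['gripper_width'])
for n in ('scene','top'):
    p=cam(n,n+'_tr.png'); P=cloud(p).reshape(-1,3)
    W=P[(np.hypot(P[:,0]-t[0],P[:,1]-t[1])<45)&(P[:,2]>25)&(P[:,2]<t[2]-25)]
    if len(W): print(n,'obj low',W.min(0),'mean',W.mean(0))
    Q=P[(P[:,2]>14)&(P[:,2]<24)&(P[:,0]>500)&(P[:,0]<640)&(P[:,1]>100)&(P[:,1]<480)]
    print('wall x',np.percentile(Q[:,0],[2,98]),'y',np.percentile(Q[:,1],[1,99]))
E
python3 tr.py
```

```text
[567.2 220.3 111.9] [-1.1  1.  -3.4] 14.43415496433055
scene obj low [537.6 197.5  25. ] mean [561.2 229.   47.1]
wall x [508.1 624.9] y [122. 462.]
wall x [512.4 625.9] y [205.1 457.1]
```

Down to the tray floor, gently, then release.

Emit:
carry_out(
  plan=[
    [0,0,-6,0,0,0,1],
    [0,0,-11,0,0,0,1],
    [0,0,-15,0,0,0,1],
    [0,0,-17,0,0,0,1],
    [0,0,-18,0,0,0,1],
    [0,0,-19,0,0,0,1],
    [0,0,-20,0,0,0,1],
    [0,0,-20,0,0,0,1],
    [0,0,-20,0,0,0,1],
    [0,0,-20,0,0,0,1],
  ],
)

```text
time_s: 20.98
tool_pos: [567.4, 221.0, 92.5]
eef_rot: [2.418, 1.989, 0.021]
wrist_force: [0.8, 0.1, -3.2]
gripper_width: 15.0
```

Emit:
carry_out(
  plan=[
    [0,0,-1,0,0,0,1],
    [0,0,-2,0,0,0,1],
    [0,0,-3,0,0,0,1],
    [0,0,-3,0,0,0,1],
    [0,0,-3,0,0,0,1],
    [0,0,-3,0,0,0,1],
    [0,0,-3,0,0,0,1],
    [0,0,-3,0,0,0,1],
    [0,0,-3,0,0,0,1],
    [0,0,-3,0,0,0,1],
  ],
)

```text
time_s: 21.82
tool_pos: [568.1, 221.2, 92.1]
eef_rot: [2.417, 1.988, 0.024]
wrist_force: [-3.0, -1.7, 14.9]
gripper_width: 14.9
```

Emit:
carry_out(
  plan=[
    [0,0,2,0,0,0,1],
    [0,0,2,0,0,0,0.5],
    [0,0,2,0,0,0,-0.2],
    [0,0,2,0,0,0,-0.5],
    [0,0,2,0,0,0,-0.5],
    [0,0,15,0,0,0,-1],
    [0,0,40,0,0,0,-1],
    [0,0,70,0,0,0,-1],
    [-10,12,90,0,0,-0.08,-1],
    [-25,30,100,0,0,-0.08,-1],
  ],
)

```text
time_s: 22.65
tool_pos: [546.1, 249.7, 194.7]
eef_rot: [2.5, 1.877, 0.03]
wrist_force: [0.2, 0.3, 0.4]
gripper_width: 85.4
```

```bash
cat > ck.py <<'E'
from m import *
import sys
s=observe(); print(s['time_s'],s['tool_pos'],R.from_rotvec(s['eef_rot']).as_matrix()[:2,1],s['gripper_width'])
for n in ('scene','top'):
    p=cam(n,n+'_ck.png'); cl=cloud(p); P=cl.reshape(-1,3)
    meas(cl,568,222,n+'W2'); meas(cl,432,387,n+'B')
    for r in viewer.place_of(p,'weight_2'): print(round(r['p'],2),w(p,r['centre']))
    d=(P[:,:2]-[525,-204])@[.19,.98]; e=(P[:,:2]-[525,-204])@[.98,-.19]
    Q=P[(P[:,2]>194)&(P[:,2]<206)&(abs(e)<60)&(d>122)&(d<155)]
    rc=cv2.minAreaRect(Q[:,:2].astype(np.float32)); print('hous',rc,np.arctan2(rc[0][1]+204,rc[0][0]-525))
E
python3 ck.py
```

```text
22.65 [546.1 249.7 194.7] [ 1.  -0.3] 85.42158662559281
sceneW2 top 104.73847577000446 grip [568.3 226.9 104.5] 34 bar [556.1 229.1  74.6] 32 ext [11.2  3.2] yaw 172.49509350734073
[  2 148  47  41  34 114  71  16   9  17  14  15  12  12   9  15  26  21
  14  15  16  28  10   0   0   0   0]
sceneB top 119.52749901565727 grip [430.4 389.4 119.5] 50 bar [418.  394.3  90. ] 43 ext [9.  3.4] yaw 171.96486245656155
[209  52  46  48  44  44  47  48 155 118  17  15  15  16  14  13   9  14
  14  35  23  18  20  21  39  17   0]
0.92 [385.6 289.7  -3.6]
0.84 [336.4 375.5  -3.7]
0.79 [436.4 390.9  -3.4]
0.71 [334.1 179.6  -3. ]
0.7 [573.  224.2   2. ]
hous ((552.7915649414062, -66.55758666992188), (24.023571014404297, 41.530330657958984), 78.36666870117188) 1.3712813244122777m.py:8: RuntimeWarning: Mean of empty slice.
  c=b.mean(0)
  ret = um.true_divide(
Traceback (most recent call last):
  File "ck.py", line 6, in <module>
    meas(cl,568,222,n+'W2'); meas(cl,432,387,n+'B')
    ~~~~^^^^^^^^^^^^^^^^^^^
  File "m.py", line 11, in meas
    print(tag,'top',np.percentile(P[:,2],98),'grip',np.median(g,0),len(g),'bar',c,len(b),'ext',s/np.sqrt(len(b)),'yaw',np.degrees(np.arctan2(vt[0,1],vt[0,0]))); print(dz[0])
                                                                                                                                             ~~^^^^^
IndexError: index 0 is out of bounds for axis 0 with size 0
```

Emit:
carry_out(
  plan=[
    [-15,18,0,0,0,0,-0.6],
    [-32,39,0,0,0,0,-0.6],
    [-50,61,0,0,0,0,-0.6],
    [-68,83,0,0,0,0,-0.6],
    [-84,102,0,0,0,0,-0.6],
    [-98,119,0,0,0,0,-0.6],
    [-108,131,0,0,0,0,-0.6],
    [-112,137,-10,0,0,0,-0.6],
    [-112,137,-25,0,0,0,-0.6],
    [-112,137,-25,0,0,0,-0.6],
  ],
)

```text
time_s: 23.63
tool_pos: [429.6, 388.4, 164.7]
eef_rot: [2.49, 1.894, 0.017]
wrist_force: [-0.9, -0.2, -0.0]
gripper_width: 68.8
```

Emit:
carry_out(
  plan=[
    [3.5,-2,-10,0,0,0,-0.6],
    [3.5,-2,-25,0,0,0,-0.6],
    [3.5,-2,-40,0,0,0,-0.6],
    [3.5,-2,-52,0,0,0,-0.6],
    [3.5,-2,-58,0,0,0,-0.6],
    [3.5,-2,-58,0,0,0,-0.6],
    [3.5,-2,-58,0,0,0,0.3],
    [3.5,-2,-58,0,0,0,1],
    [3.5,-2,-58,0,0,0,1],
    [3.5,-2,-58,0,0,0,1],
  ],
  newtons=80,
)

```text
time_s: 24.47
tool_pos: [433.5, 386.7, 107.3]
eef_rot: [2.49, 1.894, 0.019]
wrist_force: [-0.0, 0.7, -0.9]
gripper_width: 20.1
```

Emit:
carry_out(
  plan=[
    [0,0,0,0,0,0,1],
    [0,0,0,0,0,0,1],
    [0,0,0,0,0,0,1],
    [0,0,8,0,0,0,1],
    [0,0,20,0,0,0,1],
    [0,0,40,0,0,0,1],
    [0,0,60,0,0,0,1],
    [0,0,80,0,0,0,1],
    [0,0,100,0,0,0,1],
    [0,0,100,0,0,0,1],
  ],
)

```text
time_s: 25.3
tool_pos: [435.2, 388.2, 210.9]
eef_rot: [2.491, 1.894, 0.03]
wrist_force: [1.3, 2.0, -6.1]
gripper_width: 14.5
```

Run:
```python
from h import *
s=observe(); print(s['tool_pos'],s['wrist_force'],s['gripper_width'])
p=cam('scene'); a=cv2.cvtColor(p['img'],cv2.COLOR_RGB2BGR)
cv2.imwrite('pics/g4.png',cv2.resize(a[130:360,100:340],None,fx=2.5,fy=2.5,interpolation=cv2.INTER_CUBIC))
```

```text
[435.20812052 388.16648822 210.86615005] [ 1.34187913  2.01720243 -6.0968666 ] 14.465384366308738
```

View pics/g4.png

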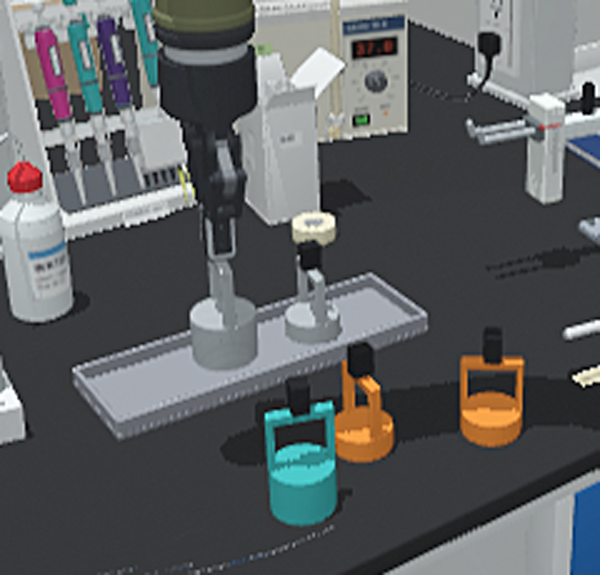

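Emit:
carry_out(
  plan=[
    [2,-5,15,0,0,0.04,1],
    [6,-20,28,0,0,0.08,1],
    [12,-42,30,0,0,0.08,1],
    [20,-66,30,0,0,0.08,1],
    [30,-92,30,0,0,0.08,1],
    [41,-118,30,0,0,0.08,1],
    [53,-144,30,0,0,0.08,1],
    [66,-170,30,0,0,0.08,1],
    [79,-196,30,0,0,0.08,1],
    [92,-220,30,0,0,0.08,1],
  ],
)

```text
time_s: 26.18
tool_pos: [526.0, 164.6, 236.8]
eef_rot: [2.414, 1.992, 0.02]
wrist_force: [-0.1, 0.3, -5.9]
gripper_width: 14.6
```

Emit:
carry_out(
  plan=[
    [10,-20,0,0,0,0,1],
    [20,-42,0,0,0,0,1],
    [31,-63,-5,0,0,0,1],
    [40,-82,-10,0,0,0,1],
    [46,-94,-15,0,0,0,1],
    [49,-100,-18,0,0,0,1],
    [49,-101,-19,0,0,0,1],
    [49,-101,-19,0,0,0,1],
    [49,-101,-19,0,0,0,1],
    [49,-101,-19,0,0,0,1],
  ],
)

```text
time_s: 27.02
tool_pos: [574.5, 65.7, 218.2]
eef_rot: [2.412, 1.996, 0.021]
wrist_force: [-0.1, 0.2, -6.2]
gripper_width: 14.5
```

```bash
python3 -c "
from hk import *
held('scene')"
```

```text
scene tcp [574.5  65.7 218.2] yaw -10.793970779053643 F [-0.1  0.2 -6.2] wd 14.47929178984665
prong e [-16.5  -6.1  14.1] d 232.203526969215 z 172.0913783183331
bar e [-30.9  25.8] d [271.9 284.7] z [194.7 205.2] 52 tcp e,d -1.7071682164146302 274.2345533879353
disc mean e,d -14.834932029925154 283.60136803317596 z 107.88713597532058 157.62552461729
```

Emit:
carry_out(
  plan=[
    [0,-6,0,0,0,0,1],
    [-2,-16,0,0,0,0,1],
    [-4,-27,0,0,0,0,1],
    [-6,-38,0,0,0,0,1],
    [-8,-49,0,0,0,0,1],
    [-10,-59,0,0,0,0,1],
    [-12,-67,0,0,0,0,1],
    [-13,-72,0,0,0,0,1],
    [-13,-73,0,0,0,0,1],
    [-13,-73,0,0,0,0,1],
  ],
)

```text
time_s: 27.9
tool_pos: [561.7, -7.8, 218.3]
eef_rot: [2.413, 1.995, 0.022]
wrist_force: [0.4, -0.0, -5.6]
gripper_width: 14.7
```

Emit:
carry_out(
  plan=[
    [0,0,-6,0,0,0,1],
    [0,0,-12,0,0,0,1],
    [0,0,-17,0,0,0,1],
    [0,0,-21,0,0,0,1],
    [0,0,-25,0,0,0,1],
    [0,0,-29,0,0,0,1],
    [0,0,-33,0,0,0,1],
    [0,0,-37,0,0,0,1],
    [0,0,-41,0,0,0,1],
    [0,0,-45,0,0,0,1],
  ],
)

```text
time_s: 28.73
tool_pos: [561.7, -7.4, 173.1]
eef_rot: [2.413, 1.995, 0.023]
wrist_force: [-1.1, 1.0, -2.6]
gripper_width: 14.3
```

Emit:
carry_out(
  plan=[
    [0,0,-4,0,0,0,1],
    [0,0,-8,0,0,0,1],
    [0,0,-11,0,0,0,1],
    [0,0,-14,0,0,0,1],
    [0,0,-16,0,0,0,1],
    [0,0,-17,0,0,0,1],
    [0,0,-18,0,0,0,1],
    [0,0,-18,0,0,0,1],
    [0,0,-18,0,0,0,1],
    [0,0,-18,0,0,0,1],
  ],
)

```text
time_s: 29.57
tool_pos: [561.9, -7.4, 155.3]
eef_rot: [2.413, 1.995, 0.023]
wrist_force: [-1.5, 0.8, -0.4]
gripper_width: 14.5
```

Emit:
carry_out(
  plan=[
    [0,0,0,0,0,0,0.8],
    [0,0,0,0,0,0,0.5],
    [0,0,0,0,0,0,0.3],
    [0,0,0,0,0,0,0.2],
    [0,0,0,0,0,0,0.2],
    [0,0,10,0,0,0,0.2],
    [0,0,25,0,0,0,0.2],
    [0,0,40,0,0,0,0],
    [0,0,60,0,0,0,0],
    [0,0,60,0,0,0,0],
  ],
)

```text
time_s: 30.4
tool_pos: [564.4, -6.9, 219.4]
eef_rot: [2.41, 1.992, 0.033]
wrist_force: [0.9, 1.2, 0.3]
gripper_width: 42.6
```

Emit:
carry_out(
  plan=[
    [0,0,0,0,0,0,0],
    [0,0,0,0,0,0,0],
    [0,0,0,0,0,0,0],
    [0,0,0,0,0,0,0],
    [0,0,0,0,0,0,0],
    [0,0,0,0,0,0,0],
    [0,0,0,0,0,0,0],
    [0,0,0,0,0,0,0],
    [0,0,0,0,0,0,0],
    [0,0,0,0,0,0,0],
  ],
)

```text
time_s: 31.23
tool_pos: [564.4, -6.9, 219.4]
eef_rot: [2.41, 1.992, 0.033]
wrist_force: [0.4, -0.0, -0.1]
gripper_width: 42.9
```

Emit:
carry_out(
  plan=[
    [0,0,0,0,0,0,0],
    [0,0,0,0,0,0,0],
    [0,0,0,0,0,0,0],
    [0,0,0,0,0,0,0],
    [0,0,0,0,0,0,0],
    [0,0,0,0,0,0,0],
    [0,0,0,0,0,0,0],
    [0,0,0,0,0,0,0],
    [0,0,0,0,0,0,0],
    [0,0,0,0,0,0,0],
  ],
)

```text
time_s: 32.07
tool_pos: [564.4, -6.9, 219.3]
eef_rot: [2.41, 1.992, 0.033]
wrist_force: [0.5, -0.7, -0.5]
gripper_width: 43.2
```

```bash
python3 hang.py g5.png
```

```text
scene 32.1167 [564.4  -6.9 219.4] low 46.421707988482694 [  0   0   0   0  10  33  33  36  33  35  35  37 105  37  13  15  10   6
   6  11  37  75  34  31  15  15  18  12  22   5   0   0   0   0   0   0
   0  19]
0.76 [567.5  -2.4  48.1]
top 32.2167 [564.4  -6.9 219.4] low 59.17261800148549 [ 0  0  0  0  0  0  1  2  2  1  1  1 25 15  0  0  0  0  0  0  2  4  2  4
  2  0  0  0  0  0  0  0  0  0  0  0  0  0]
0.38 [564.2 -13.2  49.9]
scene 32.3167 [564.4  -6.9 219.4] low 46.01189239077962 [  0   0   0   0  11  35  32  31  36  38  38  29 104  37  14  16  11   7
   7   9  42  66  30  33  18  13  20  14  19   6   0   0   0   0   0   0
   1  19]
0.96 [567.1  -4.2  46.4]
```

View pics/g5.png

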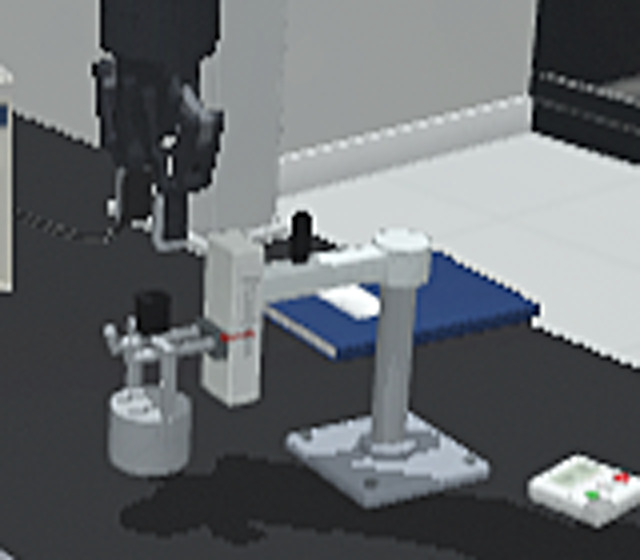

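Emit:
carry_out(
  plan=[
    [0,0,0,0,0,0,0],
    [0,0,0,0,0,0,0],
    [0,0,0,0,0,0,0],
    [0,0,0,0,0,0,0],
    [0,0,0,0,0,0,0],
    [0,0,0,0,0,0,0],
    [0,0,0,0,0,0,0],
    [0,0,0,0,0,0,0],
    [0,0,0,0,0,0,0],
    [0,0,0,0,0,0,0],
  ],
)

```text
time_s: 33.2
tool_pos: [564.4, -6.9, 219.4]
eef_rot: [2.41, 1.992, 0.033]
wrist_force: [-0.8, -0.0, 0.6]
gripper_width: 43.2
```

Emit:
carry_out(
  plan=[
    [-2.5,0,-15,0,0,0,0],
    [-2.5,-0.5,-30,0,0,0,0],
    [-2.5,-0.5,-45,0,0,0,0],
    [-2.5,-0.5,-57,0,0,0,0],
    [-2.5,-0.5,-63,0,0,0,0],
    [-2.5,-0.5,-63,0,0,0,0],
    [-2.5,-0.5,-63,0,0,0,0.4],
    [-2.5,-0.5,-63,0,0,0,1],
    [-2.5,-0.5,-63,0,0,0,1],
    [-2.5,-0.5,-63,0,0,0,1],
  ],
  newtons=80,
)

```text
time_s: 34.03
tool_pos: [562.3, -7.3, 157.1]
eef_rot: [2.409, 1.991, 0.034]
wrist_force: [-0.2, -0.4, 0.6]
gripper_width: 14.5
```

Emit:
carry_out(
  plan=[
    [0,0,0,0,0,0,1],
    [0,0,0,0,0,0,1],
    [0,0,6,0,0,0,1],
    [0,0,14,0,0,0,1],
    [0,0,23,0,0,0,1],
    [0,0,32,0,0,0,1],
    [0,0,41,0,0,0,1],
    [0,0,50,0,0,0,1],
    [0,0,59,0,0,0,1],
    [0,0,63,0,0,0,1],
  ],
)

```text
time_s: 34.87
tool_pos: [562.6, -7.3, 221.5]
eef_rot: [2.409, 1.991, 0.036]
wrist_force: [-0.7, 0.2, -6.2]
gripper_width: 14.4
```

```bash
python3 -c "
from hk import *
held('scene')"
```

```text
scene tcp [562.6  -7.3 221.5] yaw -10.861391113345753 F [-0.7  0.2 -6.2] wd 14.427414183111317
prong e [-27.5  -6.8  26.2] d 231.52256327502434 z 173.4337502519586
bar e [-29.2  27.6] d [196.2 210.9] z [197.3 208.7] 56 tcp e,d 0.23111191482539778 200.2536308727
disc mean e,d -12.678110045341825 210.2445046557102 z 108.65468663999866 161.2049617827147
```

Emit:
carry_out(
  plan=[
    [1,5,0,0,0,0,1],
    [3,15,0,0,0,0,1],
    [5,27,0,0,0,0,1],
    [8,40,0,0,0,0,1],
    [10,54,0,0,0,0,1],
    [12,66,0,0,0,0,1],
    [14,78,8,0,0,0,1],
    [12,92,20,0,0,0,1],
    [5,106,32,0,0,0,1],
    [-5,120,40,0,0,0,1],
  ],
)

```text
time_s: 35.75
tool_pos: [558.5, 114.9, 263.4]
eef_rot: [2.408, 1.99, 0.042]
wrist_force: [0.6, 0.4, -4.7]
gripper_width: 13.9
```

Emit:
carry_out(
  plan=[
    [-10,15,4,0,0,0,1],
    [-20,38,4,0,0,0,1],
    [-30,62,4,0,0,0,1],
    [-35,88,4,0,0,0,1],
    [-35,115,4,0,0,0,1],
    [-30,142,4,0,0,0,1],
    [-20,168,4,0,0,0,1],
    [-5,195,4,0,0,0,1],
    [5,215,0,0,0,0,1],
    [10,227,-10,0,0,0,1],
  ],
)

```text
time_s: 36.58
tool_pos: [568.5, 347.1, 255.3]
eef_rot: [2.407, 1.995, 0.051]
wrist_force: [0.3, 1.1, -5.9]
gripper_width: 14.4
```

```bash
python3 -c "
from h import *
s=observe(); M=R.from_rotvec(s['eef_rot']).as_matrix(); z=M[:,2]; print(s['tool_pos'],z,'turn',np.cross(z,[0,0,-1]))"; python3 tr.py
```

```text
[568.4662227  347.14211733 255.31256241] [ 0.03501948  0.00904186 -0.99934573] turn [-0.00904186  0.03501948  0.        ]
[568.5 347.1 255.3] [ 0.3  1.1 -5.9] 14.355165843896112
scene obj low [538.7 322.7 144.4] mean [558.7 354.9 179.9]
wall x [508.1 624.8] y [123.1 461.5]
wall x [508.4 621.9] y [116.6 319. ]
```

Emit:
carry_out(
  plan=[
    [0,0,-20,-0.009,0.035,0,1],
    [0,0,-40,-0.009,0.035,0,1],
    [0,0,-60,-0.009,0.035,0,1],
    [0,0,-80,-0.009,0.035,0,1],
    [0,0,-97,-0.009,0.035,0,1],
    [0,0,-111,-0.009,0.035,0,1],
    [0,0,-121,-0.009,0.035,0,1],
    [0,0,-128,-0.009,0.035,0,1],
    [0,0,-132,-0.009,0.035,0,1],
    [0,0,-132,-0.009,0.035,0,1],
  ],
)

```text
time_s: 37.52
tool_pos: [565.6, 344.2, 119.0]
eef_rot: [-2.418, -2.006, 0.016]
wrist_force: [-1.0, 0.0, -6.5]
gripper_width: 14.1
```

Emit:
carry_out(
  plan=[
    [0,0,-2,0,0,0,1],
    [0,0,-4,0,0,0,1],
    [0,0,-6,0,0,0,1],
    [0,0,-7,0,0,0,1],
    [0,0,-8,0,0,0,1],
    [0,0,-9,0,0,0,1],
    [0,0,-9,0,0,0,1],
    [0,0,-9,0,0,0,1],
    [0,0,-9,0,0,0,1],
    [0,0,-9,0,0,0,1],
  ],
)

```text
time_s: 38.35
tool_pos: [566.1, 344.8, 113.4]
eef_rot: [2.418, 2.005, -0.012]
wrist_force: [-5.0, -3.3, 12.7]
gripper_width: 14.3
```

Emit:
carry_out(
  plan=[
    [0,0,2,0,0,0,1],
    [0,0,2,0,0,0,0.5],
    [0,0,2,0,0,0,-0.2],
    [0,0,2,0,0,0,-0.4],
    [0,0,2,0,0,0,-0.4],
    [0,0,10,0,0,0,-0.4],
    [0,0,30,0,0,0,-0.4],
    [0,0,65,0,0,0,-0.4],
    [0,0,100,0,0,0,-0.4],
    [0,-20,140,0,0,0,-0.4],
  ],
)

```text
time_s: 39.18
tool_pos: [564.2, 330.7, 252.3]
eef_rot: [-2.41, -2.009, 0.009]
wrist_force: [0.3, 1.9, 0.2]
gripper_width: 59.4
```

Emit:
carry_out(
  plan=[
    [0,-25,5,0,0,0,-0.2],
    [-1,-60,10,0,0,0,-0.2],
    [-2,-98,10,0,0,0,-0.2],
    [-4,-136,10,0,0,0,-0.2],
    [-6,-174,10,0,0,0,-0.2],
    [-8,-212,10,0,0,0,-0.2],
    [-10,-250,10,0,0,0,-0.2],
    [-12,-285,10,0,0,0,-0.2],
    [-14,-315,10,0,0,0,-0.2],
    [-16,-340,10,0,0,0,-0.2],
  ],
)

```text
time_s: 40.02
tool_pos: [548.1, -12.5, 262.9]
eef_rot: [-2.413, -2.007, 0.01]
wrist_force: [0.5, -0.0, -0.2]
gripper_width: 51.3
```

Run:
```python
from m import *
s=observe(); print(s['tool_pos'],s['eef_rot'],s['qpos'],R.from_rotvec(s['eef_rot']).as_matrix()[:,1:])
for n in ('scene','top'):
    p=cam(n,n+'_k.png'); P=cloud(p).reshape(-1,3)
    for x,y in ((568,224),(566,346)):
        Q=P[(np.hypot(P[:,0]-x,P[:,1]-y)<40)&(P[:,2]>2)&(P[:,2]<140)]; g=Q[Q[:,2]>Q[:,2].max()-6]; dk=Q[(Q[:,2]>8)&(Q[:,2]<55)]
        print(n,'top',np.percentile(Q[:,2],98),'grip',np.median(g,0),'disc',dk.mean(0))
    Q=P[(P[:,2]>198)&(P[:,2]<216)&(np.hypot(P[:,0]-541,P[:,1]+120)<20)]; print('knob',len(Q),Q.mean(0) if len(Q) else '')
    for r in viewer.place_of(p,'boom_knob'): print(round(r['p'],2),w(p,r['centre']))
```

```text
[548.1 -12.5 262.9] [-2.4 -2.   0. ] [ 0.2  0.6 -0.5  1.8  0.3  0.9 -0.6] [[ 1.  -0. ]
 [-0.2 -0. ]
 [-0.  -1. ]]
scene top 103.71504241218511 grip [569.8 226.1 103.5] disc [563.8 230.2  25.4]
scene top 124.11322627604628 grip [563.  347.3 124.3] disc [552.7 352.1  33.8]
knob 24 [ 540.5 -116.8  204.1]
0.62 [ 542.3 -120.4  194.7]
top top 106.14449881848128 grip [569.7 220.2 105. ] disc [565.7 214.3  25.1]
top top 126.30890292098758 grip [565.  338.9 126.8] disc [559.3 331.8  39.5]
knob 0
```

View pics/scene_k.png

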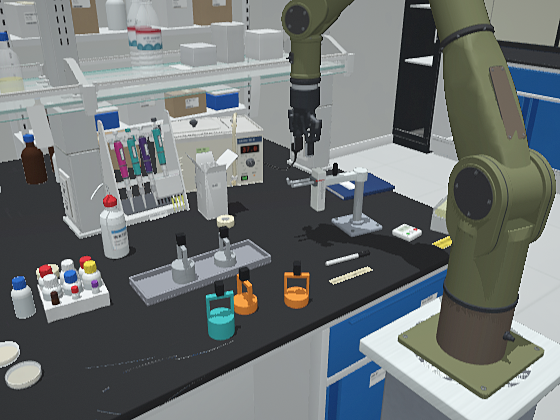

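Emit:
carry_out(
  plan=[
    [-2,-30,0,0,0,0,-0.2],
    [-4,-62,0,0,0,0,-0.2],
    [-5,-88,0,0,0,0,-0.2],
    [-6,-102,0,0,0,0,-0.2],
    [-6.5,-107.5,0,0,0,0,-0.2],
    [-6.5,-107.5,0,0,0,0,-0.2],
    [-6.5,-107.5,-20,0,0,0,-0.2],
    [-6.5,-107.5,-40,0,0,0,-0.2],
    [-6.5,-107.5,-55,0,0,0,-0.2],
    [-6.5,-107.5,-66,0,0,0,-0.2],
  ],
)

```text
time_s: 41.05
tool_pos: [542.0, -113.9, 195.8]
eef_rot: [-2.405, -2.011, 0.006]
wrist_force: [0.3, 1.1, 0.1]
gripper_width: 51.5
```

Emit:
carry_out(
  plan=[
    [0,0,0,0,0,0,-0.2],
    [0,0,0,0,0,0,0.2],
    [0,0,0,0,0,0,1],
    [0,0,0,0,0,0,1],
    [0,0,0,0,0,0,1],
    [0,0,0,0,0,0,1],
    [0,0,0,0,0,0,1],
    [0,0,0,0,0,0,1],
    [0,0,0,0,0,0,1],
    [0,0,0,0,0,0,1],
  ],
  newtons=40,
)

```text
time_s: 41.88
tool_pos: [543.2, -113.4, 197.0]
eef_rot: [-2.407, -2.013, 0.002]
wrist_force: [0.5, 1.4, 5.9]
gripper_width: 12.8
```

Emit:
carry_out(
  plan=[
    [8,-2,0,0,0,-0.09,1],
    [16,-4.5,0,0,0,-0.18,1],
    [23.5,-8,0,0,0,-0.27,1],
    [30.5,-12,0,0,0,-0.36,1],
    [37.5,-17,0,0,0,-0.45,1],
    [44,-22,0,0,0,-0.54,1],
    [50,-28,0,0,0,-0.63,1],
    [55,-34.5,0,0,0,-0.72,1],
    [60,-41,0,0,0,-0.81,1],
    [64,-48.5,0,0,0,-0.9,1],
  ],
)

```text
time_s: 42.72
tool_pos: [607.6, -159.3, 197.0]
eef_rot: [-3.04, -0.762, -0.002]
wrist_force: [0.2, 5.7, 0.4]
gripper_width: 12.1
```

Emit:
carry_out(
  plan=[
    [3,-8.5,0,0,0,-0.09,1],
    [6,-16,0,0,0,-0.18,1],
    [8,-24,0,0,0,-0.27,1],
    [9.5,-32.5,0,0,0,-0.36,1],
    [10,-41,0,0,0,-0.45,1],
    [10,-49,0,0,0,-0.54,1],
    [9.5,-56,0,0,0,-0.61,1],
    [9,-60,0,0,0,-0.65,1],
    [8.5,-63,0,0,0,-0.68,1],
    [8.5,-63,0,0,0,-0.68,1],
  ],
)

```text
time_s: 43.55
tool_pos: [618.1, -221.6, 197.1]
eef_rot: [-3.119, 0.296, -0.012]
wrist_force: [3.8, 0.1, -1.9]
gripper_width: 12.4
```

```bash
cat > bm.py <<'E'
from m import *
s=observe(); print(s['tool_pos'],s['wrist_force'],s['qpos'])
for n in ('scene','top'):
    p=cam(n,n+'_b.png'); P=cloud(p).reshape(-1,3); v=P[:,:2]-[525,-204]; r=np.hypot(*v.T); a=np.arctan2(v[:,1],v[:,0])
    Q=P[(P[:,2]>192)&(P[:,2]<206)&(r>124)&(r<155)&(abs(a)<.8)]
    if len(Q)>4: rc=cv2.minAreaRect(Q[:,:2].astype(np.float32)); print(n,'hous',rc,np.arctan2(rc[0][1]+204,rc[0][0]-525))
    Q=P[(P[:,2]>165)&(P[:,2]<190)&(r>160)&(r<235)&(abs(a)<.8)]
    if len(Q)>4: rc=cv2.minAreaRect(Q[:,:2].astype(np.float32)); print(n,'prong',rc,np.arctan2(rc[0][1]+204,rc[0][0]-525))
E
python3 bm.py
```

```text
[ 618.1 -221.6  197.1] [ 3.8  0.1 -1.9] [ 0.3  0.8 -0.   1.5  0.   0.8 -1.5]
scene hous ((662.5751953125, -218.67837524414062), (25.87759017944336, 23.001876831054688), 73.85128021240234) -0.1062913665606684
scene prong ((722.9708251953125, -235.3365020751953), (30.53600311279297, 64.49212646484375), 78.80377960205078) -0.1569860245596365
top hous ((669.5557250976562, -217.7401885986328), (6.136960029602051, 13.802617073059082), 68.45719146728516) -0.09476644296826084
top prong ((716.2064208984375, -239.5452117919922), (31.270103454589844, 74.21770477294922), 73.27445220947266) -0.18380153008824285
```

Emit:
carry_out(
  plan=[
    [0,-1,0,0,0,0,1],
    [-0.5,-2,0,0,0,0,1],
    [-0.5,-3,0,0,0,0,1],
    [-1,-4,0,0,0,0,1],
    [-1,-5,0,0,0,0,1],
    [-1,-5,0,0,0,0,1],
    [-1,-5,0,0,0,0,1],
    [-1,-5,0,0,0,0,1],
    [-1,-5,0,0,0,0,1],
    [-1,-5,0,0,0,0,1],
  ],
)

```text
time_s: 44.48
tool_pos: [618.1, -221.7, 197.1]
eef_rot: [-3.114, 0.289, -0.012]
wrist_force: [2.9, 8.2, 2.1]
gripper_width: 12.6
```

Emit:
carry_out(
  plan=[
    [-1,-6,0,0,0,0,1],
    [-1,-7,0,0,0,0,1],
    [-1,-8,0,0,0,0,1],
    [-1,-8,0,0,0,0,1],
    [-1,-9,0,0,0,0,1],
    [-1,-9,0,0,0,0,1],
    [-1,-9,0,0,0,0,1],
    [-1,-9,0,0,0,0,1],
    [-1,-9,0,0,0,0,1],
    [-1,-9,0,0,0,0,1],
  ],
)

```text
time_s: 45.32
tool_pos: [618.1, -221.7, 197.0]
eef_rot: [-3.102, 0.279, -0.01]
wrist_force: [0.9, 15.0, 3.9]
gripper_width: 12.4
```

Emit:
carry_out(
  plan=[
    [0,-1,0,0,0,0,0.6],
    [0,-1,0,0,0,0,0.2],
    [0,-1,0,0,0,0,0.2],
    [0,-1,0,0,0,0,0.2],
    [0,-1,15,0,0,0,0.2],
    [0,-1,40,0,0,0,0.2],
    [0,-1,70,0,0,0,0.2],
    [-20,-1,90,0,0,0,0],
    [-55,15,95,0,0,0,0],
    [-90,30,100,0,0,0,0],
  ],
)

```text
time_s: 46.15
tool_pos: [527.6, -193.6, 298.1]
eef_rot: [-3.104, 0.285, -0.014]
wrist_force: [0.5, 0.7, 0.3]
gripper_width: 42.6
```

```bash
python3 bm.py
python3 - <<'E'
from m import *
for n in ('scene','top'):
    p=cam(n); P=cloud(p).reshape(-1,3)
    for x,y in ((568,224),(566,346)):
        Q=P[(np.hypot(P[:,0]-x,P[:,1]-y)<40)&(P[:,2]>2)&(P[:,2]<140)]; g=Q[Q[:,2]>Q[:,2].max()-6]
        print(n,'top',np.percentile(Q[:,2],98),'grip',np.median(g,0))
    for q in('timer','tape','marker'):
        for r in viewer.place_of(p,q)[:1]: print(q,round(r['p'],2),w(p,r['centre']))
E
```

```text
[ 527.6 -193.6  298.1] [0.5 0.7 0.3] [ 0.3  0.5 -0.   1.7 -0.   0.9 -1.5]
scene hous ((658.8308715820312, -224.56295776367188), (40.09784698486328, 28.407358169555664), 64.23143768310547) -0.15245656800439056
scene prong ((719.2094116210938, -232.97154235839844), (30.483165740966797, 74.9075927734375), 73.1892318725586) -0.14808478412784054
top hous ((660.9945068359375, -230.9486083984375), (40.717124938964844, 27.335905075073242), 78.92594909667969) -0.19562525838197486
top prong ((717.5042114257812, -240.4759979248047), (37.21090316772461, 72.23126983642578), 77.82422637939453) -0.18726152074883018
scene top 104.83322123314782 grip [569.5 225.7 104.5]
scene top 124.1595153497608 grip [563.2 346.8 124.3]
timer 0.65 [ 400.8 -278.7    0.4]
tape 0.61 [768.  103.3  -3.5]
marker 0.75 [399.5 -46.4 -10. ]
top top 107.6980611036117 grip [567.9 222.7 107.8]
top top 126.94834502449683 grip [563.2 340.2 126.4]
timer 0.63 [ 402.1 -283.    -2.6]
tape 0.43 [767.7  99.9  -1.7]
marker 0.59 [394.7 -47.4  -2.9]
```

View pics/top_b.png

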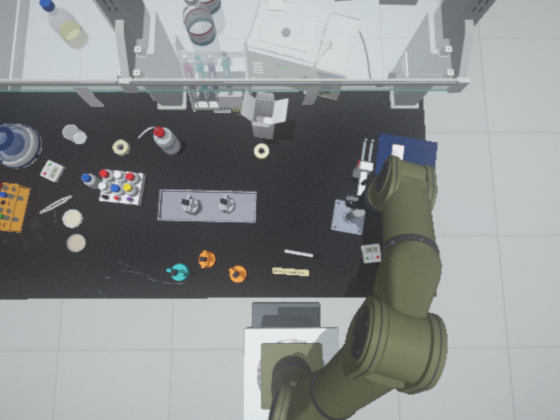

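```bash
python3 -c "
from h import *
print(workorder.hand_in())"
```

```text
the job is handed in; nothing more can be done
None
```

The job is done and handed in at about 46 s; the hand-in reported no verdict.

- **Weights present:** Only two of the four were there, weight_2 and weight_4, both bare steel. I told them apart by measured height. The two orange and one turquoise look-alikes were not touched.
- **Hanging:** I swung the arm out to its stop, then hung weight_2 and then weight_4. Each was lowered with the spring taking the load slowly, then left untouched for about 3 s. They hung at roughly 86 mm and 48 mm, inside the height limits.
- **Tray:** Both weights stand upright in the tray at about (568, 223) and (564, 344) mm.
- **Folding back:** The arm is against its stop: a 15 N push at the knob moved it no further.
- **Last checks:** The timer, tape and marker read within about 7 mm of where they started. The robot is clear of everything.
- **Disagreement:** The two cameras disagreed by about 5 mm along y throughout. Because of that, the folded arm reads -0.15 rad in one and -0.19 rad in the other. The stop should be at about -0.19 rad, so both are within the 0.10 rad limit.

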